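# Open the grill's top vent to half

### The arm

A 6-joint arm with a two-finger parallel gripper is mounted at the origin on the work surface. World frame = base frame: x ahead of the robot, y to its left, z up, the work surface at z = 0. Lengths are in mm, angles in degrees, forces in N, time in s.
With the tool pointing down it reaches from about 375 to 975 mm from the base axis. Payload 3.8 kg.
Tool frame: the origin (TCP) lies midway between the tips of the shut fingers; the grasp point (between the pads) lies 19 mm behind it (tcp_to_grasp is the z of the grasp point in the tool frame, in mm); z points along the fingers, y is the direction in which the jaws open and shut (so a half turn about z gives the same grasp; the last joint's range is limited). The gripper opens to 85 mm and grips with 20 to 120 N. Pads are 22 mm wide; open, the fingers measure 114 mm over their backs; the gripper's body (76 mm by 85 mm) begins 54 mm behind the grasp point. The pads swing forward as they close: fully open they stand 13 mm farther back than shut.
Start: joints at [-67.03, 15.12, 91.902, -0, 72.978, -2.114], TCP at [286.159, -611.335, 231.28] pointing down, gripper open.
Joint ranges: [-150.88, 150.88], [-54.13, 125.18], [17.81, 147.31], [-75.09, 255.09], [0, 152.58], [-146.25, 146.25]. Speed limits (degrees/s): [147.25, 147.25, 180, 180, 180, 180].

### API

Orientations are given as a 3x3 rotation matrix whose columns are the frame's x, y, z axes.
In Python, from rig import observe, read_camera, camera_params, job_done, tcp_to_grasp gives the robot as it stands. The module is installed in compiled form; this text tells all that it offers.
- The arm moves only by the tool move_arm, never from a script. Its argument "plan" is a list of rows, each an object with "delta_pos": the shift along the tool's x, y, z in m, a list of three; "twist": the turn about the tool's z in degrees; "claw": the opening, from 0 (shut) to 1 (fully open). In form: [{"delta_pos": [x, y, z], "twist": twist, "claw": claw}, ...]. A call has 1 to 5 rows; each row shifts and turns the commanded pose from where the row before left it, along the tool's axes as they then stand; what a row does not reach is not made up. A row lasts 1/8 s, in which the tool goes at most 62.5 mm and 10.7 degrees, less where a joint would pass 70% of its speed; a pose out of reach is approached as far as the arm can. A call is refused whole if a number of a shift passes 0.0625 or a number of a turn 10.7, either way. A call with a gripper value outside its range is refused whole. The fingers move at their own pace and stop on an object; "squeeze" is the grip in N (left out, the last holds). Time passes only in rows, so rows that do not move let the fingers close. It gives the time, the measured TCP pose, the force and the opening at its end, in the units of the state.
- observe(): the state, without advancing time (a new reading comes with each control period).
- read_camera(name): name is "scene" or "side" or "wrist"; returns (picture, depth): 384x512x3 uint8, red, green, blue; 384x512 float32, mm along the optical axis (not along the pixel's ray), 0 where there is no reading.
- camera_params(name): a dict with "K" (3x3 intrinsics, pixels), "dist_coeffs" ([k1, k2, p1, p2, k3] as OpenCV has them; the pictures are not rectified), "origin" and "orientation" of the camera in the world. Camera axes: x right, y down, z forward; pixel columns grow to the right and rows downward; lengths in mm; the calibration is good to about 2 mm. A picture is of the moment at which its call begins: read the wrist's pose just before it. camera_params takes no time and is no camera call; for the wrist camera it gives the pose at the moment of the call.
- job_done(): hands the job in, once; it reports no verdict.
The state is a dict: "time_s": time; "joint_pos": joint angles; "joint_velocities": joint speeds; "tau": joint torques, N m; "tool_pos": TCP position; "eef_rot": TCP orientation; "contact_force": force on the tool from outside, world axes, zero at the start; "moment": the same for the moment, N m; "width": opening from 0.0 (shut) to 1.0 (fully open).
Only numpy, scipy, OpenCV 4.12 (cv2) and the standard library are available. Lean on these libraries where they do the work, as an engineer would, in place of code of your own. Each camera call takes 0.05 s, during which the arm holds its last target.

### The job

The charcoal grill is about to be lit: swing the keeper out of the rim of its top vent wheel and turn the wheel until the pointer on the far rim stands on the middle long line of the collar, half open, without letting it swing past the short line after that one on the way. Then swing the keeper fully home again so that its nose holds the wheel in that notch, and leave everything else on the counter where it stands.

Things in the scene. Friction and masses are not known exactly. Their poses are not given: they have to be found in the camera images.
- grill: Built-in ceramic charcoal grill, fixed, lid shut: sand-coloured dome 360 mm across with a dark iron vent collar (156 mm across, 180 to 206 mm above the counter) on top. Origin on the dome's vertical axis at counter height; x points to the far (hinge) side, where the collar's scale is; the wooden lid handle reaches 234 mm from the axis on the -x side, 87 mm high.
- vent_wheel (a joint): Vent wheel angle, rad; grows as the vent opens, clockwise from above; stops at 0 and 1.8. The collar's white lines stand at 0.1 (shut, long), 0.5 (short), 0.9 (half open, long, the middle line), 1.3 (short), 1.7 (full, long). At each a rim notch meets the keeper's nose (shut: a long slot, 0 to 0.2). 0.14 Nm of dry friction (3 N at the fin) holds it where it is left.
- wheel_axis (a point): Point on the wheel's vertical axis at the height of the wheel's flat top face (216 mm above the counter). The steel wheel is 140 mm across and 8 mm thick, with two openings and a hub 3 mm above the face, its cap 9 mm above it. A finger may pass over the face.
- thumb_fin (a point): Centre of the thumb fin, an upright steel plate on the wheel standing along a radius on the near side: 34 mm long (from 30 to 64 mm from the axis), 8 mm thick, 30 mm high from the wheel's face; this point is half-way up, 47 mm from the axis. It sits exactly opposite the pointer.
- pointer_tip (a point): Lower end of the wheel's arrow-shaped pointer on the far rim, which hangs 9 mm below the wheel's underside in front of the collar's scale; 5 mm wide at the tip, outer face 88 mm from the axis.
- half_line (a point): Centre of the middle long line (3 mm wide, 24 mm tall) on the side of the collar, on the far side of the grill, 79 mm from the axis.
- keeper (a joint): Keeper angle, rad: 0 is fully home (nose in a notch, at its stop); grows as it swings outward, away from the wheel, clockwise from above, to a stop at 1.1. Clear of the rim beyond 0.2. The 7 mm nose enters the 12 mm notch if the wheel is within 0.06 rad of the line (play 0.035), else it stops on the rim at about 0.15. Light dry friction (0.06 Nm, 1 N at the post) holds it.
- keeper_pivot (a point): The keeper's vertical pivot, on an ear of the collar on the left (+y) side of the wheel, 91 mm from the wheel axis, at the height of the wheel's top face; its screw head is 16 mm across.
- keeper_post (a point): Centre of the keeper's upright finger post at the free end of its bar, 79 mm from the pivot, and 91 mm from the wheel axis when home: a pin 10 mm across with a 14 mm ball on top. This point is 13 mm above the wheel's face; the ball's top is 21 mm higher. Push the post away from the wheel axis to swing the keeper out, towards it to swing it home.
- salt_cellar: Bystander: glass salt cellar, 72 mm across, 40 mm high; origin under its centre.
- tongs: Bystander: steel grill tongs lying beside the grill, 290 mm long, 28 mm high; origin on the counter near the middle, jaws towards x.
- paella_pan: Bystander: small steel paella pan, 204 mm across, 36 mm high, two loop handles reaching 132 mm from the centre; origin under its centre.
- pepper_mill: Bystander: wooden pepper mill, 56 mm across, 158 mm high; origin under its centre.
- oil_bottle: Bystander: green glass oil bottle, 62 mm across, 210 mm high; origin under its centre.
- spice_jar: Bystander: amber jar with a steel lid, 54 mm across, 85 mm high; origin under its centre.

How it is judged (in metres and radians):
On the way, in this order (a step that is already met when the one before it is completed fails the run):
1. the keeper is swung out, its nose clear of the wheel's rim (joint beyond 0.25 rad) (value of joint keeper above 0.25 rad), for 0.2 s.
2. the wheel stands at the middle long line (within 0.08 rad) (value of joint vent_wheel between 0.82 and 0.98 rad), for 0.2 s.
At the end, for the whole second after the job is handed in: The wheel rests with its pointer on the middle long line (0.9 rad, within 0.06), the keeper is home in the rim notch (joint below 0.06 rad), both at rest, and no bystander has been shifted more than 30 mm (value of joint vent_wheel between 0.84 and 0.96 rad and value of joint keeper below 0.06 rad and velocity of joint vent_wheel between -0.05 and 0.05 rad/s and velocity of joint keeper between -0.05 and 0.05 rad/s); the robot touches nothing.
It fails at once if the wheel is swung past the short line beyond half open (value of joint vent_wheel above 1.3 rad).
It fails at once if a bystander on the counter is shifted by more than 30 mm or tipped (distance of any of salt_cellar, tongs, paella_pan, pepper_mill, oil_bottle, spice_jar from where it was at the start of the episode above 0.03 m or angle between any of pepper_mill, oil_bottle's own z axis and vertical above 0.5 rad).
It also fails if it takes over 53 s, if anything falls off the work surface, if the arm or the gripper's body presses on something with over 40 N, if the wrist force passes 120 N, or if a joint passes its speed limit or range.

## Working session

There is one attempt and no reset: what is moved stays moved. The work goes in short steps, Python scripts to look and compute and a tool call to move; the robot and the scene stay as the last step left them, time stands still between calls to the robot, and variables do not carry over. Pictures are saved under pics/ and viewed, and the job is handed in when it is done.

Besides the shell and the picture viewer there is one more tool, called as a command line: name --argument value ..., lists and objects as JSON in quotes. move_arm: Moves the arm, as the interface text tells. Its arguments: {"type":"object","properties":{"plan":{"type":"array"},"squeeze":{"type":"number"}},"required":["plan"]}

```bash
mkdir -p pics
python3 - <<'E'
from rig import *
import cv2,numpy as np
s=observe();print(s)
for n in ["scene","side","wrist"]:
    p=camera_params(n)
    im,d=read_camera(n);cv2.imwrite(f"pics/{n}0.png",im[:,:,::-1]);np.savez(f"{n}0.npz",im=im,d=d,K=p["K"],dist=p["dist_coeffs"],o=p["origin"],R=p["orientation"])
    print(n,p)
E
```

```text
{'time_s': 0.0, 'joint_pos': array([-6.70280023e+01,  1.51695321e+01,  9.19820570e+01,  4.44021426e-04,
        7.29768610e+01, -2.11419358e+00]), 'joint_velocities': array([ 0.08854518, -0.04280572,  0.05210688, -0.0355263 , -0.00542648,
       -0.01318026]), 'tau': array([ 9.24665692e-04, -5.15108299e+01, -3.67315507e+01,  2.88726305e-04,
        1.28388868e-02,  1.63816651e-05]), 'tool_pos': array([ 285.90136277, -610.6509359 ,  229.95006037]), 'eef_rot': array([[ 9.05672013e-01,  4.23978127e-01, -8.68139843e-04],
       [ 4.23979006e-01, -9.05669658e-01,  2.06697817e-03],
       [ 9.01056185e-05, -2.24007735e-03, -9.99997487e-01]]), 'contact_force': array([ 0.37751124,  0.94202181, -0.6202348 ]), 'moment': array([-0.04890001,  0.02267914,  0.03249435]), 'width': 1.002278226531824}
scene {'K': array([[370.3011331 ,   0.        , 255.38952805],
       [  0.        , 370.3011331 , 189.47727428],
       [  0.        ,   0.        ,   1.        ]]), 'dist_coeffs': array([-0.09000658,  0.        ,  0.        ,  0.        ,  0.        ]), 'origin': array([ 833.00607901, -546.5693576 , 1
[... 432 characters left out ...]
'origin': array([ 353.36631081, 1294.79629744, 1050.73506225]), 'orientation': array([[-0.98996441, -0.09308226,  0.10633042],
       [-0.14004977,  0.54568583, -0.82620399],
       [ 0.01888193, -0.8328041 , -0.5532457 ]])}
wrist {'K': array([[276.93621169,   0.        , 256.66697503],
       [  0.        , 276.93621169, 195.33147449],
       [  0.        ,   0.        ,   1.        ]]), 'dist_coeffs': array([-0.0664444,  0.       ,  0.       ,  0.       ,  0.       ]), 'origin': array([ 346.18417082, -581.84451653,  371.29265702]), 'orientation': array([[ 0.4243533 , -0.87247251, -0.24231386],
       [-0.90549364, -0.40957175, -0.11105067],
       [-0.00235626,  0.26653837, -0.96382143]])}
```

View pics/scene0.png

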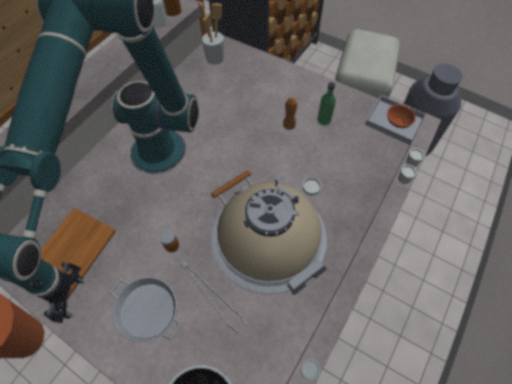

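View pics/side0.png

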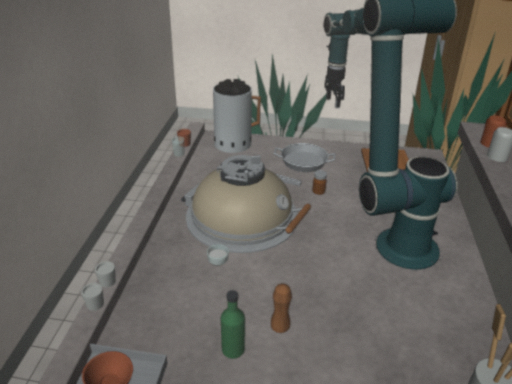

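View pics/wrist0.png

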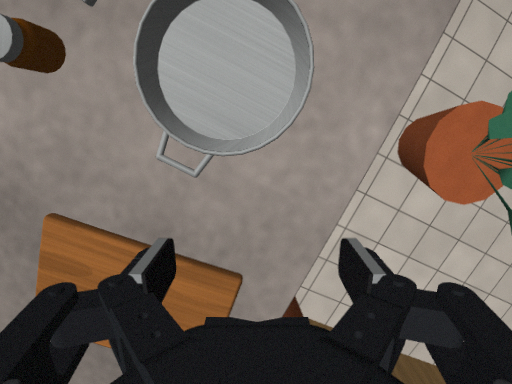

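The scene view shows the grill with its vent wheel near (272,210), and the side view shows it near (243,170). The handle points towards the robot. I'll zoom in on both.

```bash
cat > h.py <<'E'
import numpy as np,cv2
def load(f):
    return np.load(f)
def proj(z,P):
    R=z["R"];t=-R.T@z["o"]
    p,_=cv2.projectPoints(np.float64(P).reshape(-1,1,3),cv2.Rodrigues(R.T)[0],t,z["K"],z["dist"]);return p.reshape(-1,2)
def cloud(z):
    d=z["d"];h,w=d.shape
    uv=np.stack(np.meshgrid(np.arange(w),np.arange(h)),-1).reshape(-1,1,2).astype(float)
    n=cv2.undistortPoints(uv,z["K"],z["dist"]).reshape(-1,2)
    c=np.c_[n,np.ones(len(n))]*d.reshape(-1,1)
    return (c@z["R"].T+z["o"]).reshape(h,w,3)
def ray(z,u,v,Z):
    n=cv2.undistortPoints(np.array([[[u,v]]],float),z["K"],z["dist"]).reshape(2)
    r=z["R"]@np.array([n[0],n[1],1]);o=z["o"];return o+r*(Z-o[2])/r[2]
E
python3 - <<'E'
from h import *
for n,(x,y) in dict(scene=(222,165),side=(195,135)).items():
    z=load(n+"0.npz");c=cv2.resize(z["im"][y:y+75,x:x+100],None,fx=8,fy=8,interpolation=cv2.INTER_CUBIC)
    cv2.imwrite(f"pics/{n}0z.png",c[:,:,::-1])
    C=cloud(z);m=z["d"]>0
    q=(C[...,2]>208)&(C[...,2]<222)&m
    yy,xx=np.where(q); 
    P=C[q]; k=(np.hypot(P[:,0]-650,P[:,1])<500)&(yy>y)&(yy<y+75)&(xx>x)&(xx<x+100)
    P=P[k];print(n,len(P),P.mean(0),P.min(0),P.max(0))
    (cx,cy),r=cv2.minEnclosingCircle(np.float32(P[:,:2]));print(cx,cy,r)
    # dome fit
    q=(C[...,2]>60)&(C[...,2]<170)&m; 
    print(C[(z["d"]>0)&(C[...,2]>150)].shape)
E
```

```text
scene 1261 [594.43224895 -84.28425583 214.33607875] [ 513.1073004  -166.10279327  208.03823847] [668.05989273   2.7922945  221.98952639]
591.6940307617188 -79.59326934814453 86.98153686523438
(33388, 3)
side 761 [588.669304   -74.24125612 215.78380721] [ 508.88439    -162.24932813  208.08565412] [666.27649043   3.40029332 221.96163275]
585.3630981445312 -75.04852294921875 87.5043716430664
(46741, 3)
```

View pics/scene0z.png

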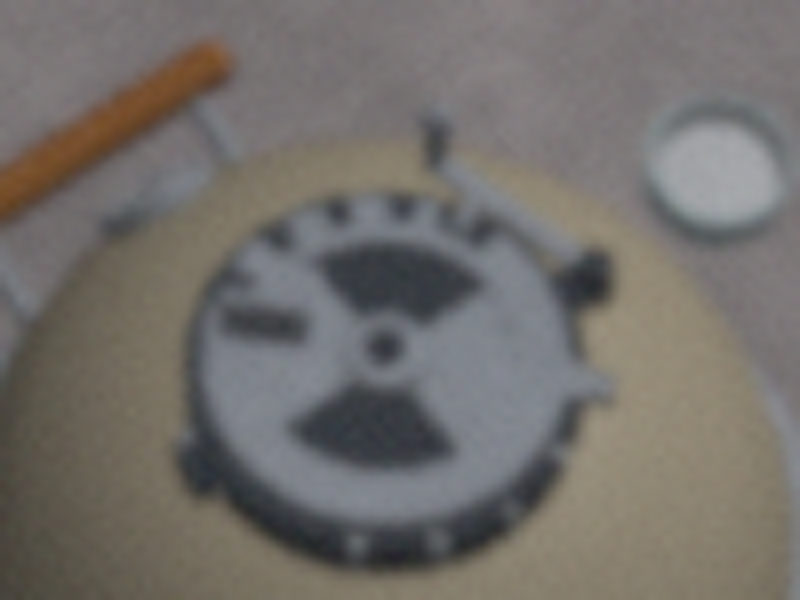

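View pics/side0z.png

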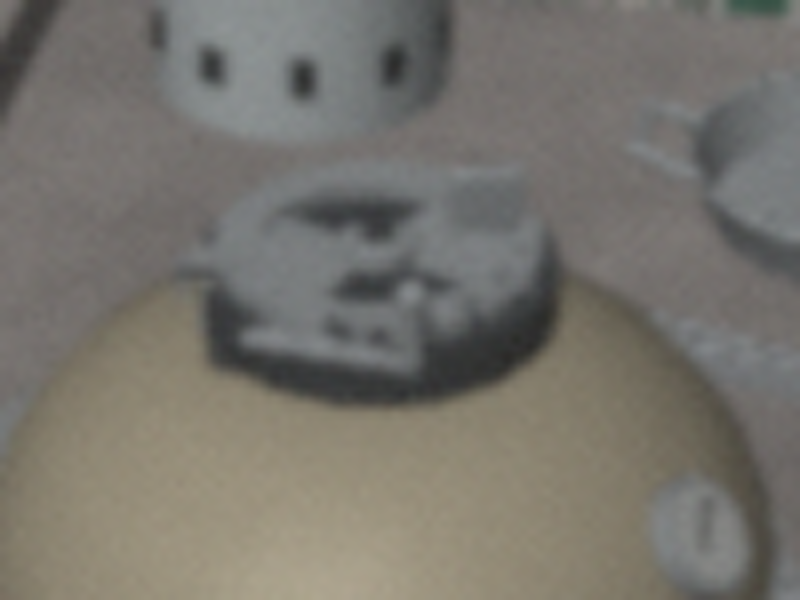

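Run:
```python
from h import *
z=load("scene0.npz");s=load("side0.npz")
f=lambda o,a:((a[0]+.5)/8-.5+o[0],(a[1]+.5)/8-.5+o[1])
S=lambda a,Z:ray(z,*f((222,165),a),Z)
D=lambda a,Z:ray(s,*f((195,135),a),Z)
ax=S((385,342),225);print("axis",ax, D((375,232),225))
for n,a,Z in [("post ball",(437,120),243),("pivot",(590,270),220),("pointer",(608,390),205)]+[("line",l,193) for l in [(560,452),(510,515),(437,542),(355,545)]]+[("fin",(265,322),231)]:
    p=S(a,Z);v=p-ax;print(n,p.round(1),np.hypot(*v[:2]).round(1),np.degrees(np.arctan2(v[1],v[0])).round(1))
for n,a,Z in [("post ball",(410,290),243),("pivot",(245,340),220),("fin",(490,200),231)]:
    p=D(a,Z);v=p-ax;print(n,p.round(1),np.hypot(*v[:2]).round(1),np.degrees(np.arctan2(v[1],v[0])).round(1))
# handle
print(S((120,130),87))
for n,w in (("s",z),("d",s)):
    C=cloud(w);P=C[w["d"]>0];k=(abs(P[:,2]-120)<60)&(np.hypot(P[:,0]-590,P[:,1]+80)<190);P=P[k]
    from scipy.optimize import least_squares
    Q=C[w["d"]>0]; Q=Q[(Q[:,2]>40)&(Q[:,2]<175)&(np.hypot(Q[:,0]-590,Q[:,1]+80)<185)]
    r=least_squares(lambda x:np.hypot(np.hypot(Q[:,0]-x[0],Q[:,1]-x[1]),(Q[:,2]-x[2])*x[4])-x[3],[590,-80,0,180,1],loss="soft_l1",f_scale=3).x;print(n,len(Q),r)
```

```text
axis [586.12443644 -87.18182681 225.        ] [586.93601537 -87.44217285 225.        ]
post ball [558.1  -1.4 243. ] 90.3 108.1
pivot [636.3 -16.6 220. ] 86.6 54.6
pointer [664.6 -51.1 205. ] 86.4 24.7
line [659.7 -78.2 193. ] 74.1 7.0
line [ 656.4 -111.1  193. ] 74.2 -18.8
line [ 638.4 -135.2  193. ] 71.0 -42.6
line [ 612.7 -152.4  193. ] 70.5 -67.8
fin [ 544.6 -106.4  231. ] 45.7 -155.2
post ball [560.2 -14.2 243. ] 77.5 109.6
pivot [626.   -1.4 220. ] 94.6 65.0
fin [ 541.3 -112.4  231. ] 51.4 -150.7
[395.28725702   6.4871249   87.        ]
s 6241 [586.36263632 -85.82732433  52.41001072 179.68486551   1.38417136]
d 5215 [585.06760777 -91.85271196  49.59100632 181.30820091   1.32560091]
```

The axis is near (586.5,-87). The pointer sits near the shut line at about 25°, and the half line is near -18°. I'll lift and move over the grill for a close wrist view.

move_arm --plan '[{"delta_pos": [0, 0, -0.055], "twist": 0, "claw": 1}, {"delta_pos": [0, 0, -0.055], "twist": 0, "claw": 1}, {"delta_pos": [0.04, -0.03, 0], "twist": 0, "claw": 0.6}, {"delta_pos": [0.045, -0.036, 0], "twist": 0, "claw": 0.6}, {"delta_pos": [0.045, -0.036, 0], "twist": 0, "claw": 0.6}]'

```text
time_s: 0.78
tool_pos: [361.0, -462.4, 341.0]
eef_rot: [[0.906, 0.423, 0.0], [0.423, -0.906, 0.0], [0.0, -0.0, -1.0]]
contact_force: [1.2, 0.7, 0.1]
width: 0.598
```

move_arm --plan '[{"delta_pos": [0.045, -0.036, 0], "twist": 0, "claw": 0.6}, {"delta_pos": [0.045, -0.036, 0], "twist": 0, "claw": 0.6}, {"delta_pos": [0.045, -0.036, 0], "twist": 0, "claw": 0.6}, {"delta_pos": [0.045, -0.036, 0], "twist": 0, "claw": 0.6}, {"delta_pos": [0.045, -0.036, 0], "twist": 0, "claw": 0.6}]'

```text
time_s: 1.4
tool_pos: [488.5, -203.6, 341.1]
eef_rot: [[0.906, 0.424, 0.0], [0.424, -0.906, 0.0], [0.0, -0.0, -1.0]]
contact_force: [0.7, -1.1, -0.4]
width: 0.608
```

move_arm --plan '[{"delta_pos": [0.045, -0.036, 0], "twist": 0, "claw": 0.6}, {"delta_pos": [0.044, -0.03, 0], "twist": 0, "claw": 0.6}, {"delta_pos": [0, 0, 0], "twist": 0, "claw": 0.6}, {"delta_pos": [0, 0, 0], "twist": 0, "claw": 0.6}]'

```text
time_s: 1.9
tool_pos: [540.5, -108.0, 340.9]
eef_rot: [[0.905, 0.425, -0.001], [0.425, -0.905, -0.0], [-0.001, -0.0, -1.0]]
contact_force: [-0.1, -0.7, -0.2]
width: 0.598
```

```bash
cat > snap.py <<'E'
import sys
from rig import *
import cv2,numpy as np
def snap(tag,n="wrist"):
    s=observe();p=camera_params(n)
    im,d=read_camera(n);cv2.imwrite(f"pics/{tag}.png",cv2.resize(im[:,:,::-1],None,fx=1.5,fy=1.5,interpolation=cv2.INTER_CUBIC))
    np.savez(tag+".npz",im=im,d=d,K=p["K"],dist=p["dist_coeffs"],o=p["origin"],R=p["orientation"])
    R=s["eef_rot"]
    print(s["time_s"],s["tool_pos"].round(1),"yaw",np.degrees(np.arctan2(R[1,0],R[0,0])).round(2),"tilt",R[:2,2].round(4),"F",s["contact_force"].round(1),"w",round(s["width"],3),"j",s["joint_pos"].round(1))
if __name__=="__main__": snap(*sys.argv[1:])
E
python3 snap.py w1
```

```text
1.9 [ 540.5 -108.   340.9] yaw 25.14 tilt [-0.0011 -0.0004] F [-0.1 -0.7 -0.2] w 0.598 j [-13.9  -1.2  98.6  -0.   82.6  51. ]
```

View pics/w1.png

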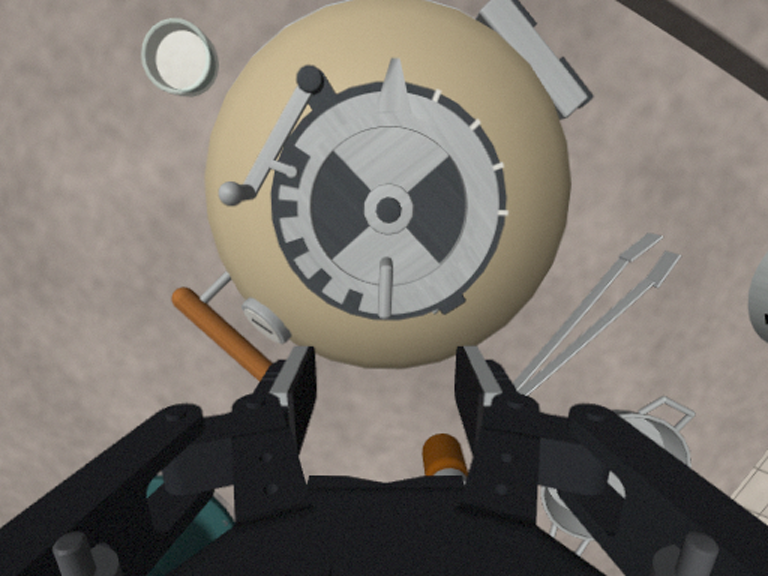

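The wrist view shows the wheel centred at about (388,209), the pivot screw at (311,78), the post ball at (232,193), the pointer at (395,60), the fin at (386,262–315), and lines at (437,95), (475,125), (498,167) and (502,213).

Run:
```python
from h import *
z=load("w1.npz")
g=lambda u,v,Z:ray(z,(u+.5)/1.5-.5,(v+.5)/1.5-.5,Z)
C=cloud(z)
ax=g(388,209,225);print("axis",ax)
for n,u,v,Z in [("pivot",311,78,222),("ball",231,194,246),("ptip",395,60,212),("l.5",437,95,206),("l.9",475,125,206),("l1.3",498,166,206),("l1.7",503,213,206),("fin in",386,263,246),("fin out",385,315,246),("fin mid",386,289,246),("handle1",185,297,87)]:
    p=g(u,v,Z);w=p-ax;d=C[int(v/1.5),int(u/1.5)]
    print(n,p.round(1),"r",np.hypot(*w[:2]).round(1),"ang",np.degrees(np.arctan2(w[1],w[0])).round(1),"depthpt",d.round(1))
for u,v in [(275,135),(262,155),(285,168),(330,140),(386,170)]: print((u,v),C[int(v/1.5),int(u/1.5)].round(1))
```

```text
axis [585.01816958 -87.80897968 225.        ]
pivot [634.  -15.5 222. ] r 87.4 ang 55.9 depthpt [634.5 -14.2 217.1]
ball [556.8  -3.8 246. ] r 88.6 ang 108.5 depthpt [557.4  -4.5 248.2]
ptip [665.6 -54.5 212. ] r 87.2 ang 22.5 depthpt [664.3 -54.9 216.8]
l.5 [660.  -86.1 206. ] r 75.0 ang 1.3 depthpt [660.3 -85.9 204.7]
l.9 [ 654.5 -115.6  206. ] r 74.8 ang -21.8 depthpt [ 654.5 -115.2  205.4]
l1.3 [ 638.8 -140.7  206. ] r 75.4 ang -44.5 depthpt [ 639.4 -140.6  205.8]
l1.7 [ 614.  -158.1  206. ] r 76.0 ang -67.6 depthpt [ 613.8 -158.1  205.9]
fin in [558.  -99.2 246. ] r 29.3 ang -157.2 depthpt [556.6 -99.6 238.2]
fin out [ 529.1 -112.1  246. ] r 61.0 ang -156.5 depthpt [ 528.5 -111.9  245.2]
fin mid [ 543.9 -105.8  246. ] r 44.9 ang -156.4 depthpt [ 543.6 -105.7  243.4]
handle1 [412.2  55.4  87. ] r 224.5 ang 140.4 depthpt [410.2  56.7  83.6]
(275, 135) [595.6  -6.  213.7]
(262, 155) [581.2  -2.4 213. ]
(285, 168) [580.  -19.2 213.4]
(330, 140) [607.3 -38.4 215.2]
(386, 170) [605.6 -76.6 211.1]
```

move_arm --plan '[{"delta_pos": [0.03, -0.044, 0], "twist": 0, "claw": 0.4}, {"delta_pos": [0.0293, -0.0436, 0], "twist": 0, "claw": 0.4}, {"delta_pos": [0, 0, -0.0], "twist": 10.7, "claw": 0.4}, {"delta_pos": [0, 0, 0.0], "twist": 10.7, "claw": 0.4}, {"delta_pos": [0, 0, 0.0], "twist": 10.7, "claw": 0.4}]'

```text
time_s: 2.58
tool_pos: [556.9, -5.0, 341.3]
eef_rot: [[0.991, -0.13, -0.0], [-0.13, -0.991, -0.0], [-0.0, 0.0, -1.0]]
contact_force: [-0.6, 0.0, 0.3]
width: 0.398
```

move_arm --plan '[{"delta_pos": [0, 0, 0.03], "twist": 0, "claw": 0.4}, {"delta_pos": [0, 0, 0.03], "twist": 0, "claw": 0.4}, {"delta_pos": [0, 0, 0.0], "twist": 0, "claw": 0.4}]'

```text
time_s: 2.95
tool_pos: [555.1, -5.0, 278.4]
eef_rot: [[0.992, -0.124, -0.006], [-0.124, -0.992, 0.0], [-0.006, 0.001, -1.0]]
contact_force: [0.1, -0.0, -0.5]
width: 0.4
```

```bash
python3 snap.py w2
```

```text
2.95 [555.1  -5.  278.4] yaw -7.15 tilt [-0.006  0.   ] F [ 0.1 -0.  -0.5] w 0.4 j [ -3.1   0.8 103.1  -0.   76.4  94.1]
```

View pics/w2.png

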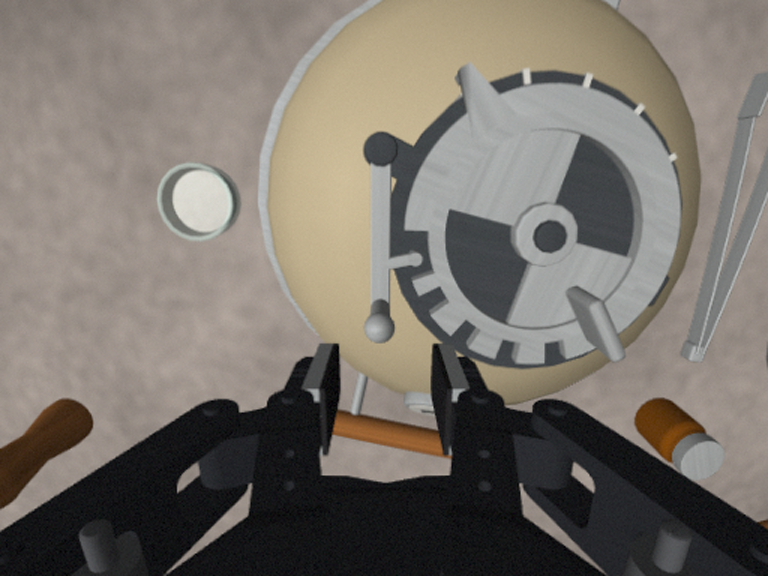

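Run:
```python
from h import *
z=load("w2.npz")
g=lambda u,v,Z:ray(z,(u+.5)/1.5-.5,(v+.5)/1.5-.5,Z)
ax=g(549,236,225);print("axis",ax)
for n,u,v,Z in [("pivot",380,148,220),("ball",379,326,245),("l.5",527,75,206),("l.9",588,81,206),("ptip",463,72,212),("fin o",617,352,246),("fin i",575,294,246)]:
    p=g(u,v,Z);w=p-ax
    print(n,p.round(1),"r",np.hypot(*w[:2]).round(1),"ang",np.degrees(np.arctan2(w[1],w[0])).round(1))
```

```text
axis [585.67811751 -86.43469566 225.        ]
pivot [634.7 -12.1 220. ] r 89.0 ang 56.6
ball [558.3  -2.1 245. ] r 88.6 ang 108.0
l.5 [660.7 -85.7 206. ] r 75.0 ang 0.5
l.9 [ 655.2 -115.3  206. ] r 75.3 ang -22.6
ptip [664.1 -54.2 212. ] r 84.8 ang 22.4
fin o [ 531.9 -109.7  246. ] r 58.5 ang -156.6
fin i [562.6 -89.6 246. ] r 23.3 ang -172.2
```

The ball sits between the finger tips in plan, so I'll lower around the post.

move_arm --plan '[{"delta_pos": [0.003, -0.003, 0.02], "twist": 0, "claw": 0.4}, {"delta_pos": [0, 0, 0.02], "twist": 0, "claw": 0.4}, {"delta_pos": [0, 0, 0.015], "twist": 0, "claw": 0.4}, {"delta_pos": [0, 0, 0], "twist": 0, "claw": 0.4}]'

```text
time_s: 3.5
tool_pos: [559.2, -0.7, 223.9]
eef_rot: [[0.993, -0.122, -0.004], [-0.122, -0.993, 0.0], [-0.004, 0.0, -1.0]]
contact_force: [-0.3, 0.5, 0.1]
width: 0.401
```

```bash
python3 snap.py w3
```

```text
3.5 [559.2  -0.7 223.9] yaw -7.01 tilt [-0.0042  0.0002] F [-0.3  0.5  0.1] w 0.401 j [ -2.6   3.1 106.6  -0.   70.6  94.4]
```

View pics/w3.png

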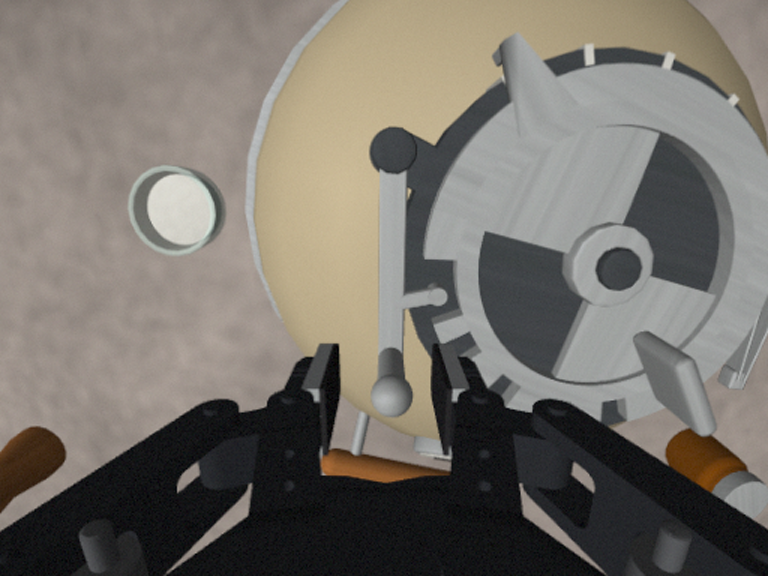

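The post is caged, with the ball at (391,396) between pads at 337 and 432. Now I'll swing it outward.

move_arm --plan '[{"delta_pos": [0, -0.009, 0], "twist": 0, "claw": 0.4}, {"delta_pos": [0.001, -0.009, 0], "twist": 0, "claw": 0.4}, {"delta_pos": [0.002, -0.009, 0], "twist": 0, "claw": 0.4}, {"delta_pos": [0.002, -0.009, 0], "twist": 0, "claw": 0.4}, {"delta_pos": [0.003, -0.009, 0], "twist": 0, "claw": 0.4}]'

```text
time_s: 4.18
tool_pos: [574.9, 43.4, 226.7]
eef_rot: [[0.993, -0.122, 0.001], [-0.122, -0.993, -0.0], [0.001, 0.0, -1.0]]
contact_force: [1.1, -2.5, 0.8]
width: 0.404
```

move_arm --plan '[{"delta_pos": [0.002, -0.006, 0], "twist": 0, "claw": 0.4}, {"delta_pos": [0, 0, 0], "twist": 0, "claw": 0.4}, {"delta_pos": [0, 0, 0], "twist": 0, "claw": 0.4}]'

```text
time_s: 4.55
tool_pos: [576.4, 48.8, 225.9]
eef_rot: [[0.993, -0.122, -0.001], [-0.122, -0.993, 0.0], [-0.001, -0.0, -1.0]]
contact_force: [-0.8, 0.7, -0.0]
width: 0.401
```

```bash
python3 snap.py w4
```

```text
4.55 [576.4  48.8 225.9] yaw -7.02 tilt [-0.001   0.0004] F [-0.8  0.7 -0. ] w 0.401 j [  2.4   5.  104.3   0.   70.8  99.4]
```

View pics/w4.png

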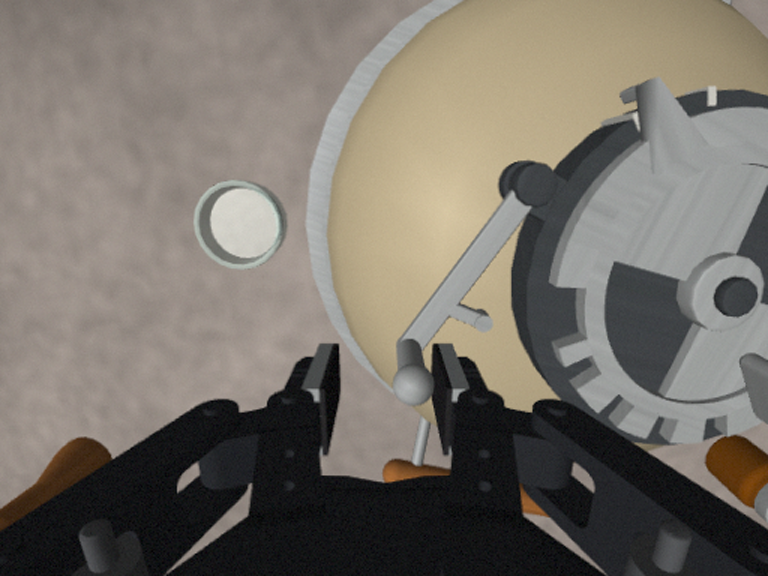

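The keeper is swung out about 0.5 rad. Its nose at (480,320) is well clear of the rim. Next I'll lift and go to the fin.

move_arm --plan '[{"delta_pos": [0, 0, -0.03], "twist": 0, "claw": 0.4}, {"delta_pos": [0, 0, -0.03], "twist": 0, "claw": 0.4}, {"delta_pos": [-0.0035, 0.04, 0], "twist": 0, "claw": 0.4}, {"delta_pos": [-0.0035, 0.04, 0], "twist": 0, "claw": 0.5}, {"delta_pos": [-0.0035, 0.04, 0], "twist": 0, "claw": 0.5}]'

```text
time_s: 5.22
tool_pos: [551.2, -70.3, 286.3]
eef_rot: [[0.993, -0.122, 0.0], [-0.122, -0.993, 0.0], [0.0, -0.0, -1.0]]
contact_force: [-0.1, -0.0, 0.5]
width: 0.499
```

move_arm --plan '[{"delta_pos": [-0.0035, 0.038, 0], "twist": 0, "claw": 0.5}, {"delta_pos": [0, 0, 0], "twist": -10.2, "claw": 0.5}, {"delta_pos": [0, 0, 0], "twist": -10.2, "claw": 0.5}, {"delta_pos": [0, 0, 0], "twist": -10.2, "claw": 0.5}, {"delta_pos": [0, 0, 0], "twist": 0, "claw": 0.5}]'

```text
time_s: 5.85
tool_pos: [543.3, -106.7, 286.1]
eef_rot: [[0.917, 0.398, -0.0], [0.398, -0.917, 0.0], [-0.0, -0.0, -1.0]]
contact_force: [-0.4, 0.8, -0.1]
width: 0.501
```

```bash
python3 snap.py w5
```

```text
5.85 [ 543.3 -106.7  286.1] yaw 23.44 tilt [-0.0004  0.0003] F [-0.4  0.8 -0.1] w 0.501 j [-13.7   0.2 102.9   0.   76.9  52.9]
```

View pics/w5.png

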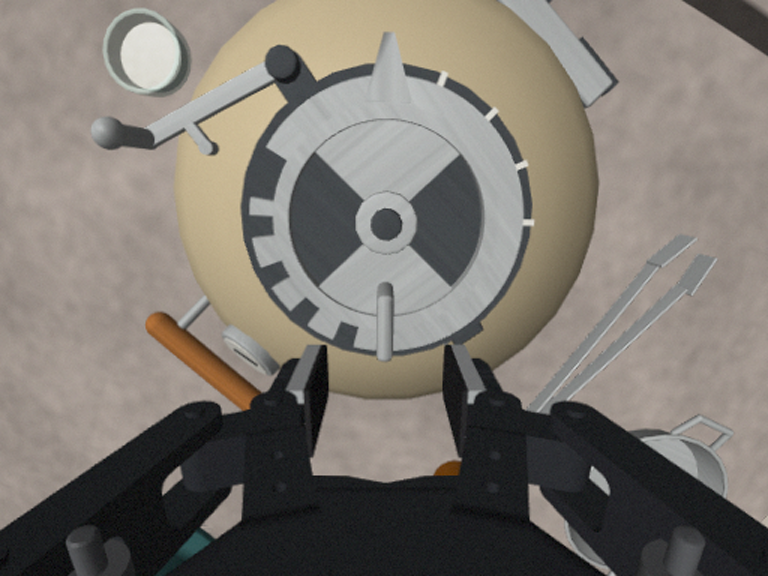

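The fin at column 385 is centred between the pads. I'll descend over it and close lightly.

move_arm --plan '[{"delta_pos": [0, 0, 0.025], "twist": 0, "claw": 0.5}, {"delta_pos": [0, 0, 0.025], "twist": 0, "claw": 0.5}, {"delta_pos": [0, 0, 0.012], "twist": 0, "claw": 0.5}, {"delta_pos": [0, 0, 0], "twist": 0, "claw": 0.5}]'

```text
time_s: 6.4
tool_pos: [542.9, -106.3, 223.3]
eef_rot: [[0.917, 0.399, -0.002], [0.399, -0.917, 0.001], [-0.002, -0.001, -1.0]]
contact_force: [-0.8, -0.4, -0.2]
width: 0.498
```

move_arm --plan '[{"delta_pos": [0, 0, 0], "twist": 0, "claw": 0.3}, {"delta_pos": [0, 0, 0], "twist": 0, "claw": 0.15}, {"delta_pos": [0, 0, 0], "twist": 0, "claw": 0.05}, {"delta_pos": [0, 0, 0], "twist": 0, "claw": 0.05}]' --squeeze 20

```text
time_s: 6.9
tool_pos: [544.3, -106.6, 225.5]
eef_rot: [[0.917, 0.4, 0.002], [0.4, -0.917, -0.0], [0.002, 0.001, -1.0]]
contact_force: [-0.8, 0.7, 5.3]
width: 0.088
```

```bash
python3 snap.py w6
```

```text
6.9 [ 544.3 -106.6  225.5] yaw 23.57 tilt [ 0.0019 -0.0003] F [-0.8  0.7  5.3] w 0.088 j [-13.7   2.2 107.2   0.   70.4  52.8]
```

View pics/w6.png

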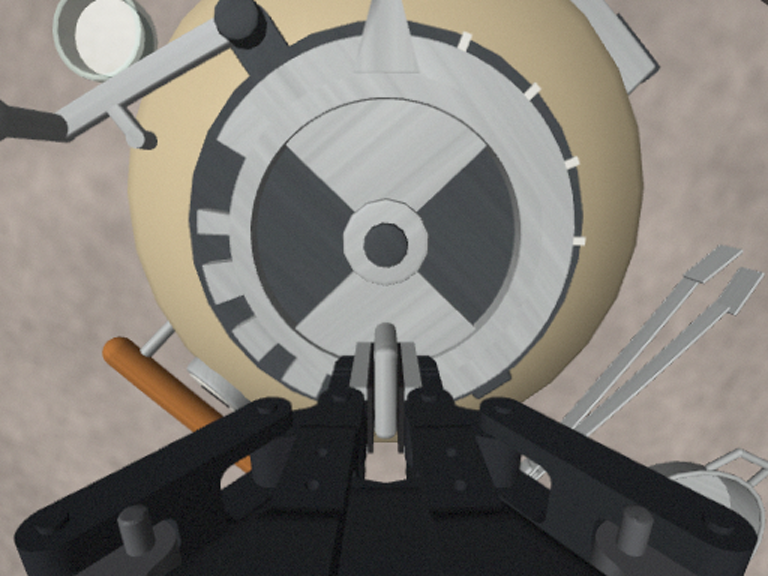

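The fin is gripped at 7.5 mm. The axis lies 46 mm ahead along tool x, so I'll turn 5° per row about it.

move_arm --plan '[{"delta_pos": [0.0002, -0.004, 0], "twist": 5, "claw": 0.05}, {"delta_pos": [0.0002, -0.004, 0], "twist": 5, "claw": 0.05}, {"delta_pos": [0.0002, -0.004, 0], "twist": 5, "claw": 0.05}, {"delta_pos": [0.0002, -0.004, 0], "twist": 5, "claw": 0.05}, {"delta_pos": [0, 0, 0], "twist": 0, "claw": 0.05}]'

```text
time_s: 7.58
tool_pos: [540.6, -91.3, 225.5]
eef_rot: [[0.998, 0.062, 0.002], [0.062, -0.998, -0.001], [0.002, 0.001, -1.0]]
contact_force: [-0.9, -1.3, 4.2]
width: 0.085
```

```bash
python3 snap.py w7
```

```text
7.575 [540.6 -91.3 225.5] yaw 3.54 tilt [ 0.0021 -0.001 ] F [-0.9 -1.3  4.2] w 0.085 j [-12.2   1.5 108.   -0.   70.4  74.3]
```

View pics/w7.png

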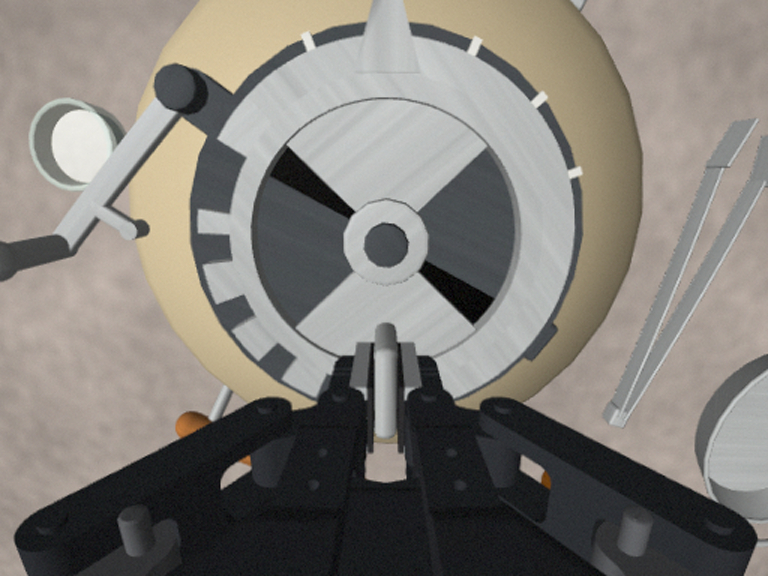

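The wheel is following cleanly, with the pointer at column 388 now between the 0.1 line at (307,41) and the 0.9 line at (475,45). I'll measure what's left.

```bash
cat > ang.py <<'E'
from h import *
import sys
def run(f,ax,lines,fin,ptr):
    z=load(f);g=lambda p,Z:ray(z,(p[0]+.5)/1.5-.5,(p[1]+.5)/1.5-.5,Z)
    a=g(ax,225);an=lambda p:np.degrees(np.arctan2(p[1]-a[1],p[0]-a[0]))
    print("axis",a.round(1))
    L={k:an(g(v,206)) for k,v in lines.items()};print({k:round(v,2) for k,v in L.items()})
    ks=np.array(list(L));A,B=np.polyfit(ks,[L[k] for k in ks],1);print("fit slope",A,"(ideal -57.3)")
    off=np.mean([L[k]+57.2958*k for k in ks])
    for n,v in (("fin",an(g(fin,246))+180),("ptr",an(g(ptr,216)))):
        v=(v+180)%360-180;print(n,round(v,2),"theta",round((off-v)/57.2958,3))
E
python3 - <<'E'
from ang import *
run("w6.npz",(386,244),{.5:(465,41),.9:(533,91),1.3:(571,163),1.7:(578,241)},(384,425),(389,20))
run("w7.npz",(386,244),{.1:(308,41),.9:(475,46),1.3:(539,99),1.7:(574,172)},(384,425),(389,20))
E
```

```text
axis [585.4 -88.  225. ]
{0.5: np.float64(1.74), 0.9: np.float64(-21.43), 1.3: np.float64(-44.43), 1.7: np.float64(-67.46)}
fit slope -57.6521902967595 (ideal -57.3)
fin 22.91 theta 0.126
ptr 22.83 theta 0.127
axis [585.4 -88.2 225. ]
{0.1: np.float64(25.15), 0.9: np.float64(-21.31), 1.3: np.float64(-44.21), 1.7: np.float64(-67.19)}
fit slope -57.70947046237123 (ideal -57.3)
fin 2.88 theta 0.48
ptr 2.8 theta 0.482
```

move_arm --plan '[{"delta_pos": [0.0002, -0.0039, 0], "twist": 4.8, "claw": 0.05}, {"delta_pos": [0.0002, -0.0039, 0], "twist": 4.8, "claw": 0.05}, {"delta_pos": [0.0002, -0.0039, 0], "twist": 4.8, "claw": 0.05}, {"delta_pos": [0.0002, -0.0039, 0], "twist": 4.8, "claw": 0.05}, {"delta_pos": [0.0002, -0.0039, 0], "twist": 4.8, "claw": 0.05}]'

```text
time_s: 8.25
tool_pos: [543.4, -72.9, 225.5]
eef_rot: [[0.936, -0.351, 0.001], [-0.351, -0.936, -0.002], [0.002, 0.002, -1.0]]
contact_force: [-1.5, -2.9, 5.0]
width: 0.086
```

move_arm --plan '[{"delta_pos": [0, 0, 0], "twist": 0, "claw": 0.05}, {"delta_pos": [0, 0, 0], "twist": 0, "claw": 0.05}]'

```text
time_s: 8.5
tool_pos: [543.5, -72.7, 225.5]
eef_rot: [[0.937, -0.349, 0.002], [-0.349, -0.937, -0.002], [0.002, 0.001, -1.0]]
contact_force: [-1.4, -1.2, 5.7]
width: 0.087
```

```bash
python3 snap.py w8
```

```text
8.5 [543.5 -72.7 225.5] yaw -20.44 tilt [ 0.0016 -0.0017] F [-1.4 -1.2  5.7] w 0.087 j [-1.020e+01  1.600e+00  1.079e+02 -1.000e-01  7.040e+01  1.003e+02]
```

View pics/w8.png

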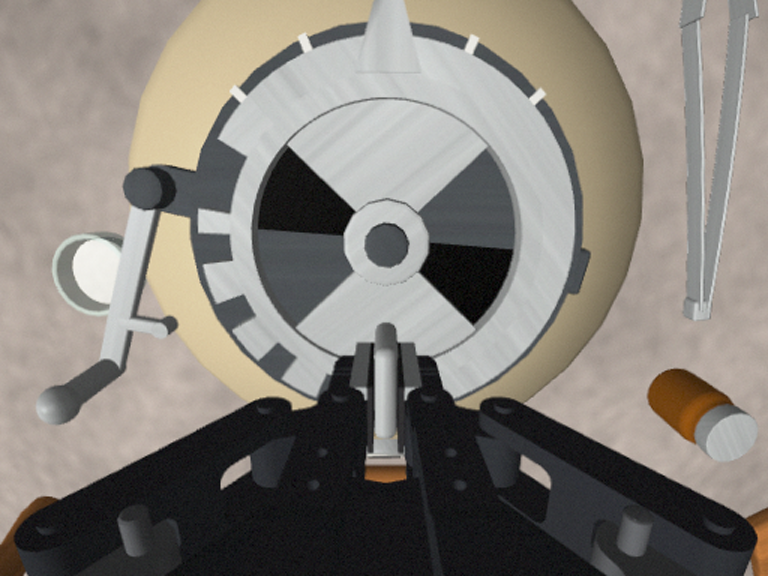

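Run:
```python
from ang import *
run("w8.npz",(386,244),{.1:(238,94),.5:(306,43),1.3:(471,45),1.7:(537,97)},(384,425),(389,20))
```

```text
axis [585.4 -88.4 225. ]
{0.1: np.float64(25.37), 0.5: np.float64(1.87), 1.3: np.float64(-44.19), 1.7: np.float64(-67.41)}
fit slope -57.903786083885855 (ideal -57.3)
fin -21.1 theta 0.9
ptr -21.19 theta 0.902
```

The wheel reads 0.90 rad. I'll release and lift.

move_arm --plan '[{"delta_pos": [0, 0, 0], "twist": 0, "claw": 0.25}, {"delta_pos": [0, 0, 0], "twist": 0, "claw": 0.45}, {"delta_pos": [0, 0, 0], "twist": 0, "claw": 0.45}, {"delta_pos": [0, 0, -0.03], "twist": 0, "claw": 0.45}, {"delta_pos": [0, 0, -0.03], "twist": 0, "claw": 0.45}]'

```text
time_s: 9.18
tool_pos: [542.5, -71.7, 284.0]
eef_rot: [[0.937, -0.349, -0.002], [-0.349, -0.937, 0.0], [-0.002, 0.0, -1.0]]
contact_force: [-0.6, 0.1, 0.3]
width: 0.451
```

move_arm --plan '[{"delta_pos": [0, 0, 0], "twist": 0, "claw": 0.45}, {"delta_pos": [0, 0, 0], "twist": 0, "claw": 0.45}]'

```text
time_s: 9.43
tool_pos: [542.6, -71.7, 283.3]
eef_rot: [[0.937, -0.349, -0.001], [-0.349, -0.937, 0.0], [-0.001, 0.0, -1.0]]
contact_force: [0.7, 1.1, -0.2]
width: 0.449
```

```bash
python3 snap.py w9
```

```text
9.425 [542.6 -71.7 283.3] yaw -20.41 tilt [-0.0011  0.0002] F [ 0.7  1.1 -0.2] w 0.449 j [-10.1  -0.4 103.8   0.   76.6 100.3]
```

View pics/w9.png

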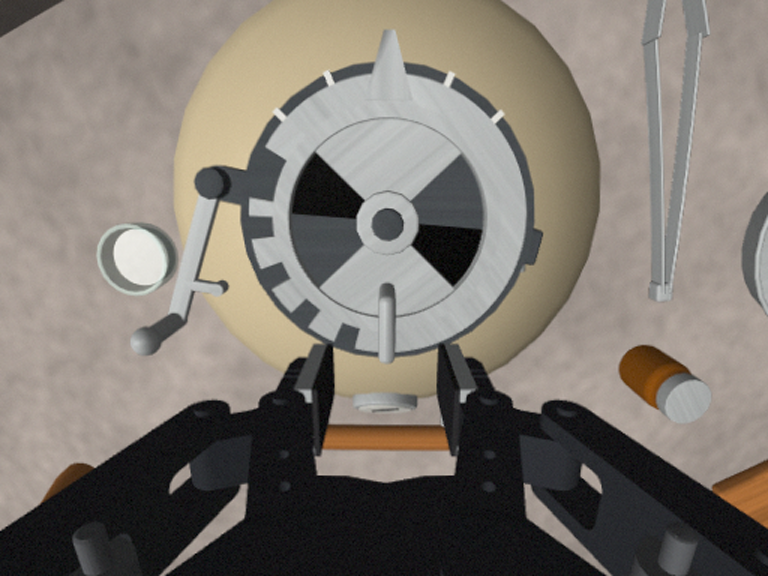

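Run:
```python
from ang import *
run("w9.npz",(387,223),{.1:(279,114),.5:(328,77),1.3:(450,79),1.7:(497,116)},(386,355),(389,35))
z=load("w9.npz");g=lambda p,Z:ray(z,(p[0]+.5)/1.5-.5,(p[1]+.5)/1.5-.5,Z)
print("pivot",g((212,183),221),"ball",g((145,342),244))
```

```text
axis [585.3 -88.4 225. ]
{0.1: np.float64(25.37), 0.5: np.float64(2.18), 1.3: np.float64(-44.63), 1.7: np.float64(-67.23)}
fit slope -58.00522242285811 (ideal -57.3)
fin -20.85 theta 0.896
ptr -20.97 theta 0.898
pivot [632.61563505 -16.115552   221.        ] ball [575.31293257  38.84844735 244.        ]
```

The wheel holds at 0.897 and the post ball is at (575,39). I'll cage the post again.

move_arm --plan '[{"delta_pos": [-0.0025, -0.039, 0], "twist": 0, "claw": 0.4}, {"delta_pos": [-0.0025, -0.039, 0], "twist": 0, "claw": 0.4}, {"delta_pos": [-0.0025, -0.037, 0], "twist": 0, "claw": 0.4}, {"delta_pos": [0, 0, 0], "twist": -6.7, "claw": 0.4}, {"delta_pos": [0, 0, 0], "twist": -6.7, "claw": 0.4}]'

```text
time_s: 10.1
tool_pos: [575.2, 39.3, 282.1]
eef_rot: [[0.993, -0.117, -0.004], [-0.117, -0.993, -0.0], [-0.004, 0.001, -1.0]]
contact_force: [0.6, 0.3, -0.2]
width: 0.4
```

move_arm --plan '[{"delta_pos": [0, 0, 0], "twist": 0, "claw": 0.4}, {"delta_pos": [0, 0, 0.02], "twist": 0, "claw": 0.4}, {"delta_pos": [0, 0, 0], "twist": 0, "claw": 0.4}]'

```text
time_s: 10.48
tool_pos: [574.1, 38.3, 260.7]
eef_rot: [[0.992, -0.123, -0.006], [-0.123, -0.992, -0.0], [-0.006, 0.001, -1.0]]
contact_force: [-1.0, 0.4, -0.6]
width: 0.401
```

```bash
python3 snap.py w10
```

```text
10.475 [574.1  38.3 260.7] yaw -7.09 tilt [-0.0058 -0.0001] F [-1.   0.4 -0.6] w 0.401 j [  1.3   3.6 102.1   0.   74.7  98.4]
```

View pics/w10.png

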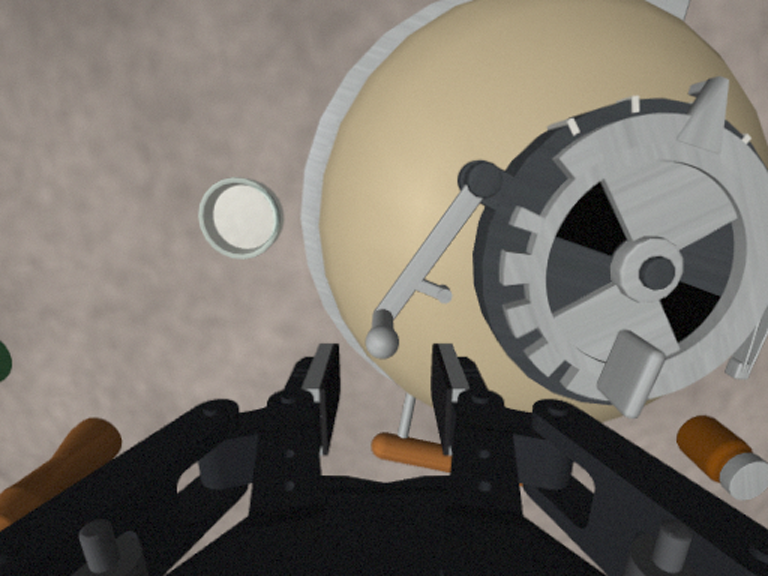

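move_arm --plan '[{"delta_pos": [0, 0, 0.018], "twist": 0, "claw": 0.4}, {"delta_pos": [0, 0, 0.018], "twist": 0, "claw": 0.4}, {"delta_pos": [0, 0.008, 0], "twist": 0, "claw": 0.4}, {"delta_pos": [-0.003, 0.008, 0], "twist": 0, "claw": 0.4}, {"delta_pos": [-0.003, 0.008, 0], "twist": 0, "claw": 0.4}]'

```text
time_s: 11.15
tool_pos: [566.9, 15.1, 228.7]
eef_rot: [[0.992, -0.122, 0.0], [-0.122, -0.992, 0.001], [0.0, -0.001, -1.0]]
contact_force: [-0.8, 2.2, -0.6]
width: 0.394
```

move_arm --plan '[{"delta_pos": [-0.003, 0.008, 0], "twist": 0, "claw": 0.4}, {"delta_pos": [-0.002, 0.008, 0], "twist": 0, "claw": 0.4}, {"delta_pos": [0, 0, 0], "twist": 0, "claw": 0.4}]'

```text
time_s: 11.52
tool_pos: [560.5, -0.8, 228.8]
eef_rot: [[0.992, -0.123, 0.001], [-0.123, -0.992, -0.001], [0.001, 0.001, -1.0]]
contact_force: [-0.3, 0.1, 1.2]
width: 0.401
```

```bash
python3 snap.py w11
```

```text
11.525 [560.5  -0.8 228.8] yaw -7.07 tilt [ 0.0013 -0.0008] F [-0.3  0.1  1.2] w 0.401 j [ -2.6   2.8 106.3  -0.   70.8  94.5]
```

View pics/w11.png

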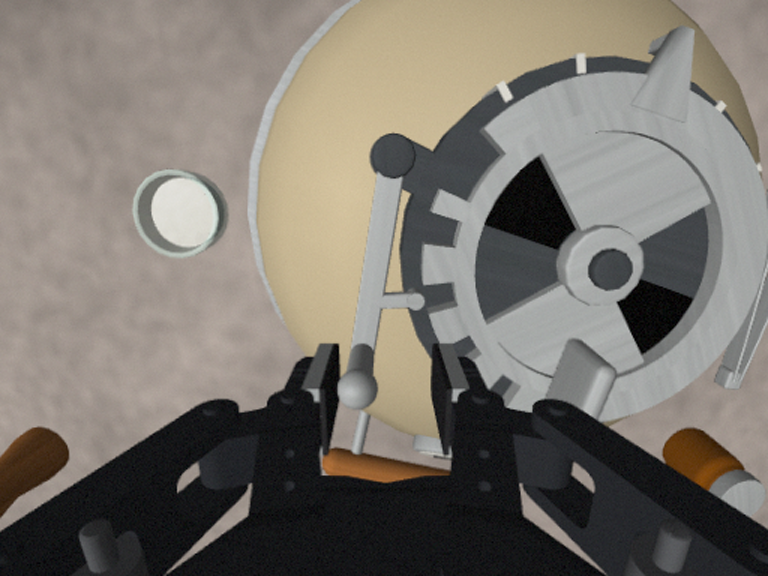

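The nose at (417,301) lines up with the notch gap between the teeth. I'll ease it home.

move_arm --plan '[{"delta_pos": [-0.001, 0.004, 0], "twist": 0, "claw": 0.4}, {"delta_pos": [0, 0.004, 0], "twist": 0, "claw": 0.4}, {"delta_pos": [0, 0.003, 0], "twist": 0, "claw": 0.4}, {"delta_pos": [0, 0, 0], "twist": 0, "claw": 0.4}]'

```text
time_s: 12.08
tool_pos: [557.9, -11.0, 228.2]
eef_rot: [[0.992, -0.122, -0.0], [-0.122, -0.992, -0.0], [-0.0, 0.0, -1.0]]
contact_force: [-0.2, 0.1, -0.4]
width: 0.403
```

```bash
python3 snap.py w12
```

```text
12.075 [557.9 -11.  228.2] yaw -7.03 tilt [-0.0001 -0.0003] F [-0.2  0.1 -0.4] w 0.403 j [ -3.7   2.6 106.6  -0.   70.8  93.4]
```

View pics/w12.png

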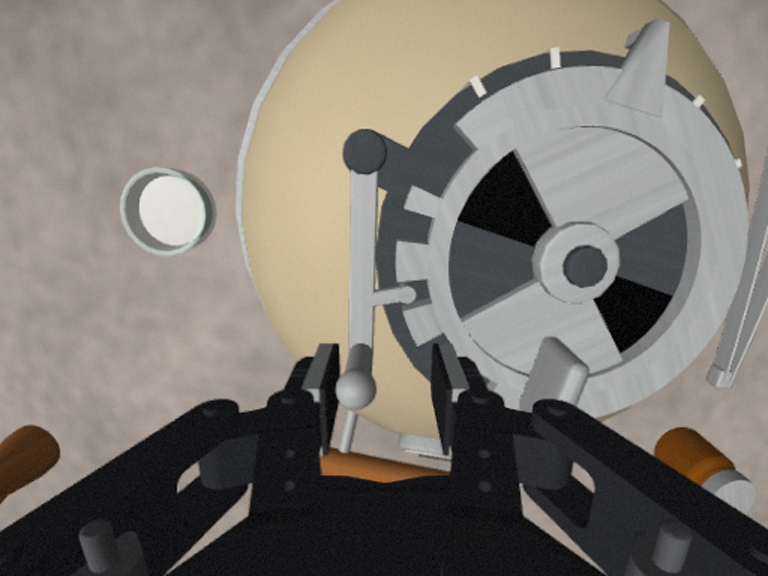

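move_arm --plan '[{"delta_pos": [0, 0.002, 0], "twist": 0, "claw": 0.4}, {"delta_pos": [0, 0.001, 0], "twist": 0, "claw": 0.4}, {"delta_pos": [0, 0, 0], "twist": 0, "claw": 0.4}]'

```text
time_s: 12.5
tool_pos: [557.5, -13.1, 228.2]
eef_rot: [[0.993, -0.122, -0.0], [-0.122, -0.993, 0.001], [-0.0, -0.001, -1.0]]
contact_force: [-0.8, 3.5, -0.1]
width: 0.399
```

```bash
python3 snap.py w13
```

```text
12.5 [557.5 -13.1 228.2] yaw -7.02 tilt [-0.0002  0.0009] F [-0.8  3.5 -0.1] w 0.399 j [-3.900e+00  2.600e+00  1.066e+02  1.000e-01  7.080e+01  9.310e+01]
```

View pics/w13.png

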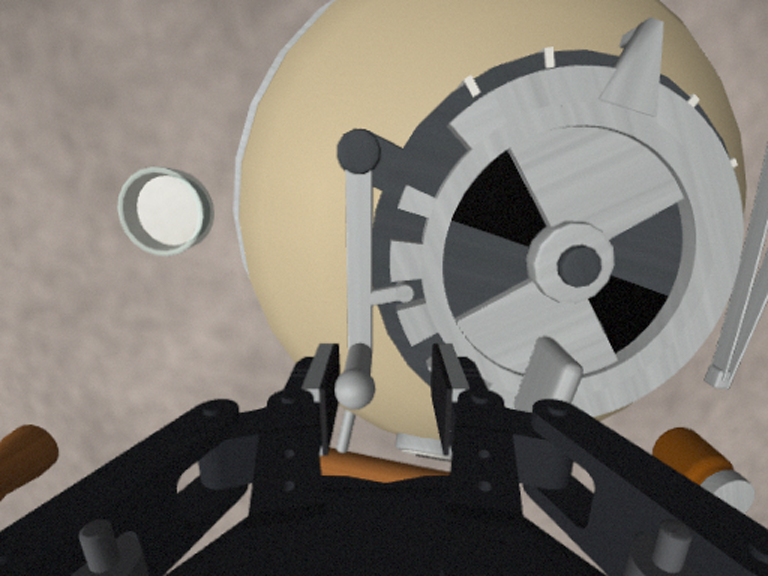

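Run:
```python
from h import *
for f,piv,ball,nose in (("w3.npz",(393,150),(391,396),(437,296)),("w11.npz",(393,156),(357,389),(416,301)),("w12.npz",(364,151),(356,389),(408,294)),("w13.npz",(358,151),(355,389),(405,293))):
    z=load(f);g=lambda p,Z:ray(z,(p[0]+.5)/1.5-.5,(p[1]+.5)/1.5-.5,Z)
    P=g(piv,220);B=g(ball,245);N=g(nose,214);a=lambda v:np.degrees(np.arctan2(v[1],v[0]))
    print(f,P.round(1),B.round(1),"piv->ball",a(B-P).round(1),"piv->nose",a(N-P).round(1))
```

```text
w3.npz [634.2 -12.1 220. ] [557.9  -2.  245. ] piv->ball 172.5 piv->nose -169.0
w11.npz [633.9 -12.2 220. ] [560.3   9.1 245. ] piv->ball 163.8 piv->nose -177.2
w12.npz [634.1 -12.5 220. ] [558.1  -0.7 245. ] piv->ball 171.2 piv->nose -170.0
w13.npz [634.  -12.7 220. ] [557.7  -2.7 245. ] piv->ball 172.5 piv->nose -169.0
```

The keeper reads the same as its original home (172.5° and -169.0°), with 3.5 N against its stop. I'll give one more slight press, then back off and lift away.

move_arm --plan '[{"delta_pos": [0, 0.001, 0], "twist": 0, "claw": 0.4}, {"delta_pos": [0, 0.0005, 0], "twist": 0, "claw": 0.4}, {"delta_pos": [0, 0, 0], "twist": 0, "claw": 0.4}]'

```text
time_s: 12.92
tool_pos: [557.5, -13.6, 228.2]
eef_rot: [[0.993, -0.122, 0.0], [-0.122, -0.993, 0.003], [-0.0, -0.003, -1.0]]
contact_force: [0.6, 6.7, -0.9]
width: 0.401
```

move_arm --plan '[{"delta_pos": [0, -0.006, 0], "twist": 0, "claw": 0.4}, {"delta_pos": [0, -0.005, 0], "twist": 0, "claw": 0.4}, {"delta_pos": [0, 0, 0], "twist": 0, "claw": 0.4}, {"delta_pos": [0, 0, -0.03], "twist": 0, "claw": 0.4}, {"delta_pos": [0, 0, -0.04], "twist": 0, "claw": 0.4}]'

```text
time_s: 13.55
tool_pos: [557.8, -4.5, 297.5]
eef_rot: [[0.992, -0.122, -0.003], [-0.122, -0.993, -0.0], [-0.003, 0.001, -1.0]]
contact_force: [0.4, -0.9, 0.9]
width: 0.398
```

move_arm --plan '[{"delta_pos": [-0.02, 0.02, -0.04], "twist": 0, "claw": 0.4}, {"delta_pos": [-0.03, 0.02, 0], "twist": 0, "claw": 0.4}, {"delta_pos": [0, 0.03, 0], "twist": 0, "claw": 0.4}, {"delta_pos": [0, 0, 0], "twist": 0, "claw": 0.4}, {"delta_pos": [0, 0, 0], "twist": 0, "claw": 0.4}]'

```text
time_s: 14.18
tool_pos: [500.6, -67.4, 338.2]
eef_rot: [[0.992, -0.123, -0.0], [-0.123, -0.992, 0.0], [-0.0, -0.0, -1.0]]
contact_force: [-0.3, 0.5, -0.2]
width: 0.4
```

```bash
python3 snap.py w14; python3 snap.py s14 scene
```

```text
14.175 [500.6 -67.4 338.2] yaw -7.05 tilt [-0.      0.0004] F [-0.3  0.5 -0.2] w 0.4 j [-10.5  -6.4 103.8   0.   82.6  86.5]
14.225 [500.7 -67.1 338.1] yaw -7.01 tilt [-0.0002  0.0004] F [ 0.6  0.5 -0. ] w 0.396 j [-10.5  -6.3 103.8   0.   82.6  86.5]
```

View pics/w14.png

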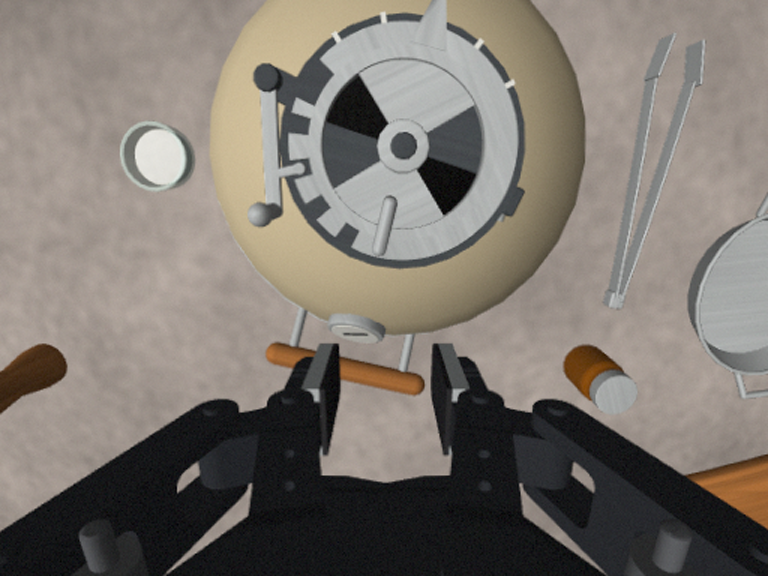

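View pics/s14.png

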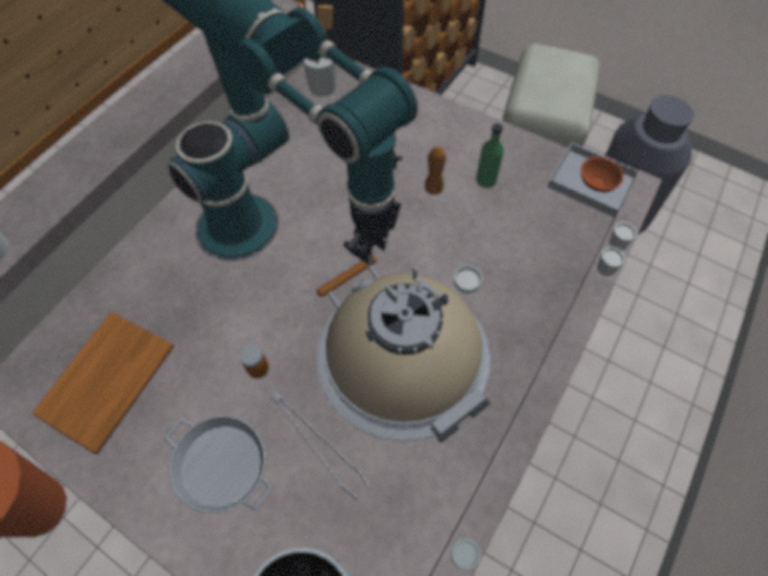

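Run:
```python
from ang import *
run("w14.npz",(403,146),{.1:(337,36),.5:(383,17),1.3:(479,43),1.7:(511,84)},(381,248),(434,10))
z=load("w14.npz");g=lambda p,Z:ray(z,(p[0]+.5)/1.5-.5,(p[1]+.5)/1.5-.5,Z)
P=g((267,77),220);B=g((259,213),245);v=B-P;N=g((299,169),214)-P
print(P,B,np.degrees(np.arctan2(v[1],v[0])),np.degrees(np.arctan2(N[1],N[0])))
from rig import job_done,observe
s=observe();print(s["joint_velocities"].round(2))
job_done()
```

```text
axis [584.  -87.6 225. ]
{0.1: np.float64(24.04), 0.5: np.float64(1.79), 1.3: np.float64(-43.77), 1.7: np.float64(-66.97)}
fit slope -56.8933874935953 (ideal -57.3)
fin -19.69 theta 0.873
ptr -19.96 theta 0.878
[632.6893857  -14.20034632 220.        ] [557.24139275  -2.58238673 245.        ] 171.2459920587435 -170.724216114733
[ 0.27  0.17 -0.04 -0.08 -0.04 -0.2 ]
the job is handed in; nothing more can be done
```

I handed the job in at about 14 s of the 53 s allowed. By my checks the vent wheel is half open and the keeper is home in its notch; `job_done` gave no verdict.

**What I did:** I caged the keeper post between the fingers and swung it out about 0.5 rad. I then gripped the thumb fin and turned the wheel about its axis from about 0.12 to 0.90 rad. It stayed below the 1.3 limit in every picture I took. After letting go, I caged the post again, pushed the keeper into the notch, pressed it against its stop, backed off and lifted clear.

**Last checks:**
- **Wheel:** the close pictures read 0.896–0.902 rad after the turn. The final picture, from farther away and at an angle, read 0.873–0.878. That is 0.02–0.03 lower, which could be the nose's play in the notch or the view, and it is still inside 0.84–0.96.
- **Keeper:** the close picture gave the same bearings as at the start, 172.5° for the post and -169.0° for the nose. The stop pushed back with 6.7 N. The final, farther picture put it 1–2° outward (about 0.02–0.03 rad), close to the picture's accuracy and inside the 0.06 limit.
- **Bystanders:** all six looked in place in the last scene picture. I judged that by eye and did not measure it.
- **Robot:** the gripper was clear of everything, and the wrist force was near zero.

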